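# Clip the last LED module into a floodlight frame

## Robot

A 6-joint arm with a two-finger parallel gripper is mounted at the origin on the work surface. World frame = base frame: x ahead of the robot, y to its left, z up, the work surface at z = 0. Lengths are in m, angles in rad, forces in N, time in s.
With the tool pointing down it reaches from about 0.35 to 0.875 m from the base axis. Payload 4.2 kg.
Tool frame: the origin (TCP) lies at the very end of the fingers, on their centre line; the grasp point (between the pads) lies 19 mm behind it; z points along the fingers, y is the line along which they close (so a half turn about z gives the same grasp; the last joint's range is limited). The gripper opens to 87 mm and grips with 3 to 60 N. Pads are 19 mm wide; open, the fingers measure 117 mm over their backs; the gripper's body (75 mm by 190 mm) begins 51 mm behind the grasp point.
Start: joints at [1.467, 0.385, 0.008, 0, -1.194, -0.259], TCP at [0.222, 0.584, 0.223] pointing down, gripper open.
Joint ranges: [-3.14, 3.14], [-1.21, 2.06], [-1.07, 1.41], [-3.16, 2.05], [-2.99, -0.16], [-3.1, 3.1]. Speed limits (rad/s): [2.79, 2.79, 3.14, 3.14, 3.14, 3.14].

## Interface

Orientations are given as a unit quaternion [x, y, z, w].
In Python, from bench import get_obs, snapshot, hand_in, look_for, regions_of, mark_of gives the robot as it stands. The module is installed in compiled form; this text tells all that it offers.
- The arm moves only by the tool carry_out, never from a script. Its argument "targets" is a list of rows, each a list of 6 numbers: the shift along the tool's x, y, z in mm, then the turn, a rotation vector about the tool's x, y, z in degrees. In form: [[x, y, z, rx, ry, rz], ...]. A call has exactly 10 rows; each row shifts and turns the commanded pose from where the row before left it, along the tool's axes as they then stand; what a row does not reach is not made up. A row lasts 1/8 s, in which the tool goes at most 62.5 mm and 10.7 degrees, less where a joint would pass 70% of its speed; a pose out of reach is approached as far as the arm can. A call is refused whole if a number of a shift passes 62.5 or a number of a turn 10.7, either way. A call with a gripper value outside its range is refused whole. "hand" is the closure, from -1 (fully open) to 1 (shut), so that 0 is half open, set as the call begins (left out, the last holds). The fingers move at their own pace and stop on an object; "squeeze" is the grip in N (left out, the last holds). Time passes only in rows, so rows that do not move let the fingers close, or fill a call up. It gives the time, the measured TCP pose, the force, the opening and the grip force at its end, in the units of the state.
- get_obs(): the state, without advancing time (a new reading comes with each control period).
- snapshot(name): name is "scene" or "top" or "wrist"; returns a dict with "frame" (480x640x3 uint8, red, green, blue), "fx", "fy", "cx", "cy" (pixels), "position" and "rotation" of the camera in the world; the wrist camera has in their place "mount" (4x4, takes a point from camera to tool coordinates, whose origin is the TCP and whose axes are the flange's). Camera axes: x right, y down, z forward; pixel columns grow to the right and rows downward; lengths in m; the calibration is good to about 2 mm. A picture is of the moment at which its call begins: read the wrist's pose just before it. There is no depth.
- hand_in(): hands the job in; it is judged then, once.
Trained networks look in a picture, given as the dict that the camera call returned (one of the last four; its "shot" number tells which), for a name from the list of things; names that differ only in an ending like _2 or _b are one class to them, and where a whole thing is asked for, a point or a joint stands for the part that bears it (a point fixed in the world has none). Each returns a list of dicts, best first, with "score" (0 to 1); they miss things now and then, are a little off and sometimes report something else, mostly with a low value. They report only what shows in the picture. A call takes as long as a camera call. They do not tell look-alikes from the thing itself.
- look_for(name, picture): "at" ([x, y, z] in m, in the coordinates of the camera as it stood for that picture, good to about 4 mm: the middle of the surface that is visible of it).
- regions_of(name, picture): "pixels" (480x640 bool, what is visible of it).
- mark_of(name, picture): "at" ([x, y, z] in m, in the coordinates of the camera as it stood for that picture, good to about 4 mm: a listed point, or the origin of a listed thing).
The state is a dict: "clock": time; "joint_positions": joint angles; "qd": joint speeds; "joint_torque": joint torques, N m; "ee_pos": TCP position; "orientation": TCP orientation; "wrist_force": force on the tool from outside, world axes, zero at the start; "wrist_torque": the same for the moment, N m; "opening": finger opening in m; "gripper_force": force on a finger pad.
Only numpy, scipy, OpenCV 4.12 (cv2) and the standard library are available. Lean on these libraries where they do the work, as an engineer would, in place of code of your own. Each camera call takes 0.05 s, during which the arm holds its last target. There are 200 camera calls.

## Task

Take the long LED module, the one with a tongue, out of the rack where it stands on edge, lay it flat on the mat with its LEDs up and let go of it. Then take it across its long sides and fit it in the empty bay of the black floodlight frame, without forcing it: its tongue goes under the lip of the far rail, and its other end is pressed down until it lies flat on both ledges and the sprung catch has snapped back over it. Leave the two short modules in the rack and everything else on the bench alone.

Things in the scene. Friction and masses are not known exactly. Their poses are not given: they have to be found in the camera images.
- module: Long LED module with a tongue, 0.27 to 0.45 kg, 166 x 58 x 31 mm. Origin: centre of the fin tips (underside); x along it to the tongue, y across, z to the LEDs. Flat long sides at y -29, 29 (z 0..23). At the start it stands in the rack on its -y long side, y axis up, top edge 64 mm above the mat, LEDs facing rack +x, tongue to rack +y.
- tongue_tip (a point): Lower edge of the module's tongue, at its free end: module x 91, y 0, z 18 mm. Fins: x -62..62, z 0..18. Aluminium base plate: x -75..75, z 18..23, 58 wide; it goes on as the tongue, x 75..91, 36 wide, as thick. Axes of the module.
- bare_end (a point): Top of the base plate's bare end opposite to the tongue, where to press: module x -52, y 0, z 23 mm. The plate is bare from x -75 to -30; the white lens plate with the LEDs covers x -30..60, y -20..20, z 23..31. Axes of the module.
- short_a: Short LED module, 120 x 58 x 31 mm, no tongue, standing the same way in another slot: leave it. Origin and axes as for the long one.
- short_b: Second short module like it, in the remaining slot: leave it.
- rack: Fixed rack, left or right: base 200 x 150 x 6 mm, three slots 62 mm apart along its x, each between wire hoops (tops 40 mm above the mat, 35 mm clear between; only at rack y -66..-38 and 38..66, the middle is free). The long module may be in any slot. Origin: underside centre; +x roughly away from the robot. The mat between rack and frame, x 0.42 to 0.66 m, is free, 200 mm wide.
- frame: Fixed black floodlight frame on the side opposite to the rack, 200 x 190 mm, with two bays: that at its y = +50 mm is empty, that at -50 mm holds a fitted module like the long one, as high (42 mm between the two when fitted). Origin: underside centre, on the mat; +x roughly away from the robot, to the far rail.
- bay (a point): Where the module's origin and axes come to lie when seated; 18 mm above the mat. In mm here: ledges under the plate at z 18, x -78..-67 and 67..92, open to the mat between them; cheeks at y -30.5 and 30.5 only at x -76..-61 and 62..78, upright to z 23, then flaring out to z 30; end stops at x -76.5, up to z 23, beside the catch.
- lip_edge (a point): Lower inner edge of the lip over the far ledge: bay x 81, y 0, z 27.5 mm (9.5 above the ledge; lip 3 thick). The end wall under it is at bay x 92.5. The seated tongue reaches 10 mm under the lip, so the module cannot go straight down: tilt it 15 to 20 degrees, tongue low, slide the tongue in to the end wall, then lower the other end. Axes of the bay.
- catch (a joint): Sprung steel catch in the near rail: 0 rad upright, positive pushed back, away from the bay. Nose 18 mm wide about bay y 0: tip at bay x -71, underside z 24 mm (1 above the seated plate), lead-in face from the tip up and back to x -78, z 41. The plate's end pressed down on it pushes it back by about 0.15 rad, against 5 to 12 N, then it snaps back to 0 over the plate.
- driver: Hand screwdriver lying near the robot, 190 mm, black handle: leave it.
- power_driver: Red electric screwdriver lying beyond the middle of the bench, about 210 mm, 44 mm high: leave it.
- lens_plate: Loose lens plate with domes lying beyond the middle, 105 x 62 x 10 mm: leave it.
- paste: White jar, 52 mm across, 55 mm high, near the robot on the left: leave it.
- solder: Metal spool, 60 mm across, 40 mm high, near the robot on the right: leave it.
Mind the look-alikes: they are no part of the job. Leave any blue look-alike of the module alone.

How it is judged:
On the way:
1. the long module lies flat on the mat, LEDs up, let go (height (world z) of module below 0.006 m and angle between module's own z axis and vertical below 0.1 rad and contact force between the fingers and module below 0.1 N and linear speed of module below 0.05 m/s), for 0.2 s.
At the end, for the whole second after the job is handed in: The long module lies let go and at rest in the empty bay, LEDs up, its tongue under the lip: within 4 mm along, 3.5 mm across and 2.5 mm in height of its seat, flat within 0.03 rad and square within 0.035 rad, with the catch snapped back over its end (under 0.06 rad) (x of module in the frame of bay between -0.004 and 0.004 m and y of module in the frame of bay between -0.0035 and 0.0035 m and z of module in the frame of bay between -0.0025 and 0.0025 m and angle between module's own z axis and vertical below 0.03 rad and angle between the x axis of module and the x axis of bay, either way round below 0.035 rad and value of joint catch below 0.06 rad and linear speed of module below 0.02 m/s and contact force between the fingers and module below 0.1 N); the robot touches nothing.
It fails at once if a short module is taken or shoved out of place (more than 25 mm) (distance of any of short_a, short_b from where it was at the start of the episode above 0.025 m).
It fails at once if something else on the bench is moved by more than 30 mm (distance of any of driver, power_driver, lens_plate, paste, solder from where it was at the start of the episode above 0.03 m).
It fails at once if the module is forced against the frame (more than 80 N between them; the catch needs about 10 N) (contact force between module and frame above 80 N).
It also fails if it takes over 69 s, if anything falls off the work surface, if the arm or the gripper's body presses on something with over 40 N, if the wrist force passes 120 N, or if a joint passes its speed limit or range.

## Working session

There is one attempt and no reset: what is moved stays moved. The work goes in short steps, Python scripts to look and compute and a tool call to move; the robot and the scene stay as the last step left them, time stands still between calls to the robot, and variables do not carry over. Pictures are saved under pics/ and viewed, at most 10 in all, crops included, and the job is handed in when it is done.

Besides the shell and the picture viewer there is one more tool, called as name([rows], argument=value, ...), one row to a line, values as JSON. carry_out: Moves the arm, as the interface text tells. Its arguments: {"type":"object","properties":{"targets":{"type":"array","items":{"type":"array","items":{"type":"number"}}},"hand":{"type":"number"},"squeeze":{"type":"number"}},"required":["targets"]}

```bash
mkdir -p pics; cat > h.py <<'E'
import numpy as np, cv2
from bench import *
from scipy.spatial.transform import Rotation as R
def shot(name):
    o=get_obs(); s=snapshot(name)
    if name=="wrist":
        T=np.eye(4);T[:3,:3]=R.from_quat(o["orientation"]).as_matrix();T[:3,3]=o["ee_pos"]
        M=T@np.array(s["mount"])
    else:
        M=np.eye(4);M[:3,:3]=s["rotation"];M[:3,3]=s["position"]
    s["M"]=M; return s
def W(s,p): return s["M"][:3,:3]@np.array(p)+s["M"][:3,3]
def proj(s,P):
    q=(np.array(P)-s["M"][:3,3])@s["M"][:3,:3]
    return np.stack([s["fx"]*q[...,0]/q[...,2]+s["cx"],s["fy"]*q[...,1]/q[...,2]+s["cy"]],-1)
def ray(s,uv,z):
    d=s["M"][:3,:3]@np.array([(uv[0]-s["cx"])/s["fx"],(uv[1]-s["cy"])/s["fy"],1]);c=s["M"][:3,3]
    return c+d*(z-c[2])/d[2]
def save(s,n): cv2.imwrite("pics/"+n,s["frame"][...,::-1])
E
python3 - <<'E'
from h import *
np.set_printoptions(precision=3,suppress=True)
o=get_obs();print(o["ee_pos"],R.from_quat(o["orientation"]).as_matrix())
ims=[]
for n in ["top","scene"]:
    s=shot(n);save(s,n+"0.png")
    for k in ["module","tongue_tip","bare_end","short_a","rack","frame","bay","lip_edge"]:
        try: print(n,k,[(W(s,d["at"]).round(3).tolist(),round(d["score"],2)) for d in mark_of(k,s)][:4])
        except Exception as e: print(k,e)
print(s["M"])
E
```

```text
[0.222 0.584 0.221] [[ 0.935 -0.355 -0.001]
 [-0.355 -0.935 -0.002]
 [ 0.     0.002 -1.   ]]Traceback (most recent call last):
  File "<stdin>", line 6, in <module>
  File "h.py", line 10, in shot
    M=np.eye(4);M[:3,:3]=s["rotation"];M[:3,3]=s["position"]
                ~^^^^^^^
ValueError: could not broadcast input array from shape (4,) into shape (3,3)
```

Camera rotation is a quaternion.

```bash
sed -i 's/M\[:3,:3\]=s\["rotation"\]/M[:3,:3]=R.from_quat(s["rotation"]).as_matrix()/' h.py
python3 - <<'E'
from h import *
np.set_printoptions(precision=3,suppress=True)
for n in ["top","scene"]:
    s=shot(n);save(s,n+"0.png")
    for k in ["module","tongue_tip","bare_end","short_a","rack","frame","bay","lip_edge"]:
        try: print(n,k,[(W(s,d["at"]).round(3).tolist(),round(d["score"],2)) for d in mark_of(k,s)][:4])
        except Exception as e: print(k,e)
    print(s["M"])
print(np.array(snapshot("wrist")["mount"]))
E
```

```text
top module [([0.171, -0.318, 0.034], 0.77), ([0.58, -0.247, 0.032], 0.62)]
top tongue_tip [([0.081, -0.316, 0.031], 0.93), ([0.605, -0.154, 0.033], 0.68)]
top bare_end [([0.598, -0.301, 0.036], 0.76), ([0.212, -0.288, 0.03], 0.66)]
top short_a [([0.455, -0.241, 0.038], 0.92), ([0.515, -0.256, 0.034], 0.91), ([0.774, -0.171, 0.002], 0.41)]
top rack [([0.531, -0.247, -0.004], 0.88)]
top frame [([0.535, 0.266, -0.001], 0.61)]
top bay []
top lip_edge [([0.63, 0.304, 0.044], 0.64)]
[[ 0.016 -0.996  0.088  0.387]
 [-1.    -0.017 -0.014  0.032]
 [ 0.015 -0.088 -0.996  1.212]
 [ 0.     0.     0.     1.   ]]
scene module [([0.581, -0.247, 0.033], 0.88), ([0.173, -0.313, 0.033], 0.79), ([0.622, 0.301, 0.048], 0.63), ([0.773, -0.172, -0.002], 0.54)]
scene tongue_tip [([0.077, -0.317, 0.031], 0.87)]
scene bare_end [([0.596, -0.301, 0.035], 0.9), ([0.214, -0.287, 0.025], 0.72)]
scene short_a [([0.456, -0.238, 0.034], 0.96), ([0.517, -0.249, 0.035], 0.79)]
scene rack [([0.533, -0.245, -0.0], 0.68)]
scene frame [([0.536, 0.272, 0.002], 0.98), ([0.334, 0.272, -0.002], 0.29), ([0.604, -0.157, 0.038], 0.23)]
scene bay [([0.541, 0.32, 0.016], 0.61)]
scene lip_edge [([0.625, 0.303, 0.049], 0.62)]
[[ 0.318  0.797 -0.514  1.117]
 [ 0.948 -0.273  0.164 -0.169]
 [-0.01  -0.54  -0.842  1.114]
 [ 0.     0.     0.     1.   ]]
[[-0.    -0.969 -0.246  0.066]
 [ 1.    -0.    -0.     0.001]
 [ 0.    -0.246  0.969 -0.162]
 [ 0.     0.     0.     1.   ]]
```

View pics/top0.png

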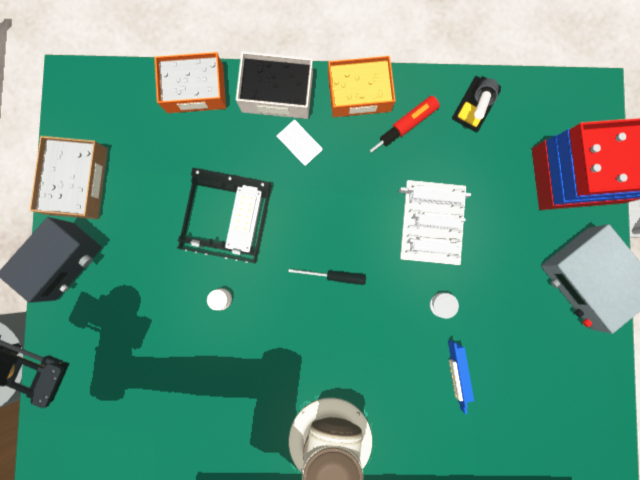

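View pics/scene0.png

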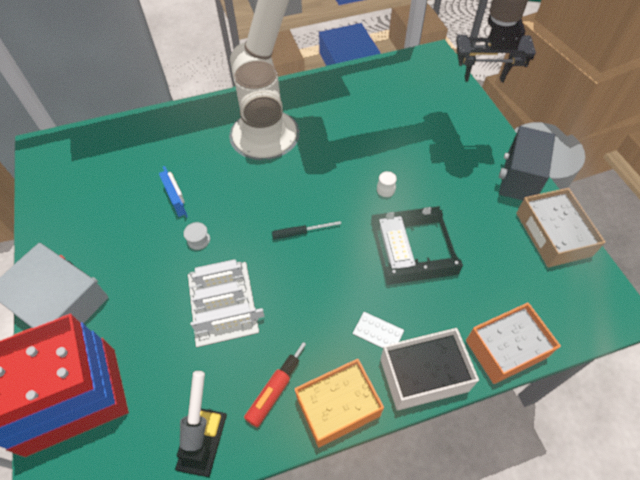

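The long module is in the far slot at about (0.58, -0.247), with its tongue towards +y. The blue look-alike is at pixel (460, 375) in the top view. The empty bay is on the left side of the frame in that view. I'll move above the rack.

carry_out([
  [43,43,0,0,0,0],
  [43,43,0,0,0,0],
  [43,43,0,0,0,0],
  [43,43,0,0,0,0],
  [43,43,0,0,0,0],
  [43,43,0,0,0,0],
  [43,43,0,0,0,0],
  [43,43,0,0,0,0],
  [43,43,0,0,0,0],
  [43,43,0,0,0,0],
], hand=-0.15)

```text
clock: 2.25
ee_pos: [0.4719, 0.0278, 0.2231]
orientation: [0.984, -0.18, 0.001, -0.0]
wrist_force: [1.5, 0.3, -0.2]
opening: 0.0502
gripper_force: 0.0
```

carry_out([
  [43,43,0,0,0,0],
  [43,43,0,0,0,0],
  [43,43,0,0,0,0],
  [43,43,0,0,0,0],
  [0,0,0,0,0,10.3],
  [0,0,0,0,0,10.3],
  [0,0,0,0,0,10.3],
  [0,0,0,0,0,10.3],
  [0,0,0,0,0,10.3],
  [0,0,0,0,0,10.3],
])

```text
clock: 3.5
ee_pos: [0.5709, -0.1922, 0.2226]
orientation: [0.749, -0.662, 0.0, -0.0]
wrist_force: [-0.3, 0.2, -1.1]
opening: 0.0501
gripper_force: 0.0
```

carry_out([
  [0,0,0,0,0,10.3],
  [30,0,0,0,0,0],
  [0,0,0,0,0,0],
  [0,0,0,0,0,0],
  [0,0,0,0,0,0],
  [0,0,0,0,0,0],
  [0,0,0,0,0,0],
  [0,0,0,0,0,0],
  [0,0,0,0,0,0],
  [0,0,0,0,0,0],
])

```text
clock: 4.75
ee_pos: [0.5694, -0.2221, 0.2225]
orientation: [-0.689, 0.725, -0.0, -0.0]
wrist_force: [-0.6, -0.5, 0.7]
opening: 0.0499
gripper_force: 0.0
```

```bash
python3 - <<'E'
from h import *
np.set_printoptions(precision=3,suppress=True)
o=get_obs();print(o["clock"],o["ee_pos"],o["opening"],o["wrist_force"],o["joint_positions"]);print(R.from_quat(o["orientation"]).as_matrix())
s=shot("wrist");save(s,"w1.png")
for k in ["module","tongue_tip","bare_end","short_a","rack"]:
    print(k,[(W(s,d["at"]).round(3).tolist(),round(d["score"],2)) for d in mark_of(k,s)][:4])
E
```

```text
4.75 [ 0.569 -0.222  0.223] 0.04992352542506417 [-0.605 -0.477  0.714] [-0.107  0.361 -0.028  0.    -1.182  0.057]
[[-0.05  -0.999  0.   ]
 [-0.999  0.05  -0.   ]
 [ 0.    -0.    -1.   ]]
module [([0.577, -0.256, 0.03], 0.92)]
tongue_tip [([0.605, -0.161, 0.034], 0.71)]
bare_end [([0.601, -0.304, 0.036], 0.6)]
short_a [([0.458, -0.243, 0.032], 0.88), ([0.516, -0.251, 0.036], 0.84)]
rack [([0.533, -0.252, 0.001], 0.6)]
```

View pics/w1.png

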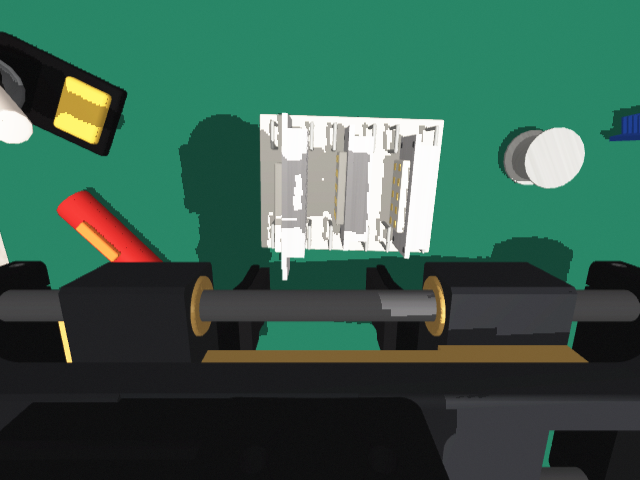

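The long module shows as the leftmost plate line, at column 285 from row 115 down to its tongue at row 280. I'll take its yaw and position from rays.

```bash
python3 - <<'E'
from h import *
np.set_printoptions(precision=4,suppress=True)
s=shot("wrist")
i=s["frame"][100:290,250:455];cv2.imwrite("pics/w1c.png",cv2.resize(i[...,::-1],None,fx=2.9,fy=2.9,interpolation=cv2.INTER_NEAREST))
for n,uv,z in [("rackTL",(261,113),.006),("BL",(261,247),.006),("TR",(443,120),.006),("BR",(430,256),.006),("plate top",(284,115),.064),("tongue",(285,279),.053)]: print(n,ray(s,uv,z))
t=shot("top")
for k,v in (("w",s),("t",t)):
  for n in ["module"]:
    for d in regions_of(n,v)[:3]:
        ys,xs=np.nonzero(d["pixels"]);print(k,d["score"],xs.min(),xs.max(),ys.min(),ys.max())
E
```

```text
rackTL [ 0.6234 -0.3336  0.006 ]
BL [ 0.6372 -0.185   0.006 ]
TR [ 0.4286 -0.3166  0.006 ]
BR [ 0.4376 -0.1637  0.006 ]
plate top [ 0.5938 -0.3242  0.064 ]
tongue [ 0.6061 -0.1616  0.053 ]
w 0.86 611 639 114 140
w 0.66 275 308 113 278
t 0.66 449 472 342 411
t 0.63 415 465 186 204
```

View pics/w1c.png

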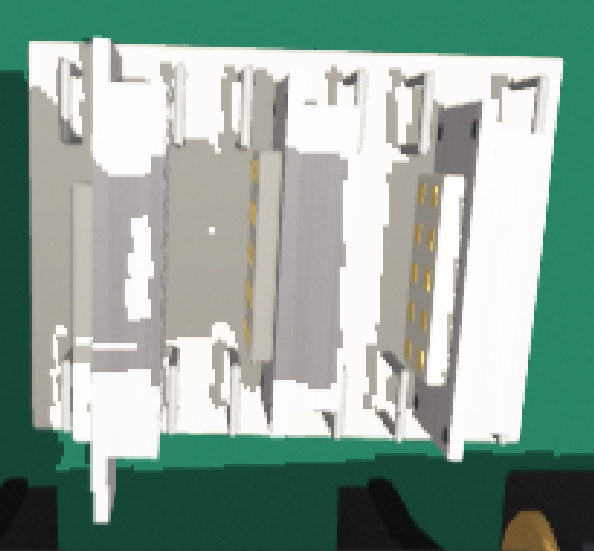

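carry_out([
  [21,-27,0,0,0,1.6],
  [0,0,30,0,0,0],
  [0,0,35,0,0,0],
  [0,0,35,0,0,0],
  [0,0,30,0,0,0],
  [0,0,15,0,0,0],
  [0,0,15,0,0,0],
  [0,0,15,0,0,0],
  [0,0,15,0,0,0],
  [0,0,2,0,0,0],
])

```text
clock: 6.5
ee_pos: [0.5946, -0.2443, 0.0292]
orientation: [-0.679, 0.734, 0.001, -0.001]
wrist_force: [-0.5, 0.2, -0.4]
opening: 0.0502
gripper_force: 0.0
```

carry_out([
  [0,0,0,0,0,0],
  [0,0,0,0,0,0],
  [0,0,0,0,0,0],
  [0,0,0,0,0,0],
  [0,0,0,0,0,0],
  [0,0,0,0,0,0],
  [0,0,0,0,0,0],
  [0,0,0,0,0,0],
  [0,0,0,0,0,0],
  [0,0,0,0,0,0],
], hand=1, squeeze=30)

```text
clock: 7.75
ee_pos: [0.5959, -0.2445, 0.0312]
orientation: [-0.679, 0.734, -0.001, 0.0]
wrist_force: [0.7, 1.1, 5.8]
opening: 0.031
gripper_force: 30.0
```

carry_out([
  [0,0,-15,0,0,0],
  [0,0,-35,0,0,0],
  [0,0,-50,0,0,0],
  [0,0,-50,0,0,0],
  [-50,0,0,9,0,0],
  [-50,0,0,9,0,0],
  [-50,0,0,9,0,0],
  [-50,0,0,9,0,0],
  [-50,0,0,9,0,0],
  [0,0,0,0,0,0],
])

```text
clock: 9.0
ee_pos: [0.6242, -0.0885, 0.2169]
orientation: [-0.643, 0.712, -0.227, 0.167]
wrist_force: [-0.4, -0.7, -4.2]
opening: 0.031
gripper_force: 30.0
```

```bash
python3 - <<'E'
from h import *
np.set_printoptions(precision=4,suppress=True)
o=get_obs();print(o["clock"],o["ee_pos"],o["opening"],o["wrist_force"],o["joint_positions"]);print(R.from_quat(o["orientation"]).as_matrix())
s=shot("scene");save(s,"s2.png")
for k in ["module"]:
    print(k,[(W(s,d["at"]).round(3).tolist(),round(d["score"],2)) for d in mark_of(k,s)][:4])
cv2.imwrite("pics/s2.png",cv2.resize(s["frame"][100:400,150:550][...,::-1],None,fx=2,fy=2))
E
```

```text
9.0 [ 0.6242 -0.0885  0.2169] 0.03101461842943813 [-0.4371 -0.7307 -4.1769] [ 0.119   0.158  -0.7017  0.8151 -0.2372 -0.9741]
[[-0.1179 -0.8404  0.5289]
 [-0.9915  0.0705 -0.109 ]
 [ 0.0543 -0.5373 -0.8416]]
module [([0.607, -0.092, 0.211], 0.88), ([0.173, -0.319, 0.033], 0.65)]
```

View pics/s2.png

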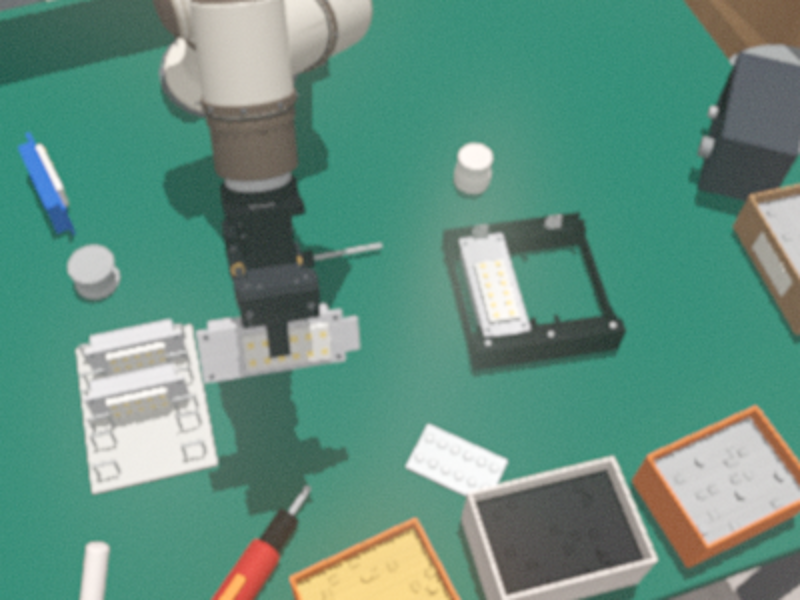

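The module is held firmly, but tilting outward drives joint 5 to its limit. I'll tilt sideways instead, with the tool towards -y and the module x axis along world +x, which is also how it must lie in the bay.

```bash
cat >> h.py <<'E'
def plan(p,M,n):
    o=get_obs();P=np.array(o["ee_pos"]);Q=R.from_quat(o["orientation"])
    rv=(Q.inv()*R.from_matrix(np.array(M))).as_rotvec()
    d=(np.array(p)-P)/n
    print("at",np.round(P,4),"rot/row",np.degrees(rv/n).round(2),"|",np.degrees(np.linalg.norm(rv/n)).round(2))
    for k in range(n):
        print((1000*(Q*R.from_rotvec(rv*k/n)).inv().apply(d)).round(1).tolist())
E
python3 - <<'E'
from h import *
c=.7071
plan([.52,-.05,.20],np.array([[-1,0,0],[0,c,-c],[0,-c,-c]]).T,10)
E
```

```text
at [ 0.6246 -0.0893  0.2162] rot/row [0.81 5.01 6.63] | 8.35
[-2.7, 10.0, -4.6]
[-1.1, 10.1, -4.9]
[0.5, 10.1, -5.1]
[2.1, 9.9, -5.1]
[3.6, 9.5, -5.0]
[5.1, 8.9, -4.7]
[6.5, 8.1, -4.3]
[7.8, 7.3, -3.8]
[8.9, 6.2, -3.2]
[9.8, 5.1, -2.5]
```

carry_out([
  [-3,10,-5,0.8,5,6.6],
  [-1,10,-5,0.8,5,6.6],
  [0,10,-5,0.8,5,6.6],
  [2,10,-5,0.8,5,6.6],
  [4,10,-5,0.8,5,6.6],
  [5,9,-5,0.8,5,6.6],
  [6,8,-4,0.8,5,6.6],
  [8,7,-4,0.8,5,6.6],
  [9,6,-3,0.8,5,6.6],
  [10,5,-2,0.8,5,6.6],
])

```text
clock: 10.35
ee_pos: [0.5254, -0.0627, 0.2043]
orientation: [-0.046, 0.925, -0.378, 0.008]
wrist_force: [-0.1, -0.5, -3.3]
opening: 0.0308
gripper_force: 30.0
```

```bash
python3 - <<'E'
from h import *
np.set_printoptions(precision=4,suppress=True)
o=get_obs();print(o["clock"],o["wrist_force"],o["gripper_force"],o["joint_positions"]);print(R.from_quat(o["orientation"]).as_matrix())
c=.7071
plan([.52,-.05,.034],np.array([[-1,0,0],[0,c,-c],[0,-c,-c]]).T,8)
E
```

```text
10.35 [-0.0998 -0.5021 -3.2982] 29.992096885107458 [ 0.507   0.3238 -0.6089  0.7631 -1.1627 -2.4844]
[[-0.9957 -0.0785  0.0488]
 [-0.0903  0.7098 -0.6986]
 [ 0.0202 -0.7    -0.7139]]
at [ 0.5254 -0.0627  0.2043] rot/row [0.06 0.35 0.56] | 0.67
[0.1, 16.1, 14.1]
[0.2, 16.1, 14.0]
[0.2, 16.1, 14.0]
[0.3, 16.1, 14.0]
[0.4, 16.1, 14.0]
[0.5, 16.1, 14.0]
[0.5, 16.2, 14.0]
[0.6, 16.2, 13.9]
```

carry_out([
  [0,16,14,0,0.4,0.6],
  [0,16,14,0,0.4,0.6],
  [0,16,14,0,0.3,0.6],
  [0,16,14,0,0.3,0.6],
  [0,16,14,0,0.4,0.6],
  [0,16,14,0,0.4,0.5],
  [0,16,14,0,0.3,0.5],
  [1,14,12,0,0.3,0.5],
  [0,0,0,0,0,0],
  [0,0,0,0,0,0],
])

```text
clock: 11.6
ee_pos: [0.5232, -0.051, 0.0389]
orientation: [-0.002, 0.925, -0.379, 0.002]
wrist_force: [0.3, 0.8, -2.3]
opening: 0.0308
gripper_force: 30.0
```

```bash
python3 - <<'E'
from h import *
np.set_printoptions(precision=4,suppress=True)
o=get_obs();print(o["clock"],o["wrist_force"],o["gripper_force"],o["joint_positions"]);print(R.from_quat(o["orientation"]).as_matrix())
s=shot("scene")
for k in ["module","tongue_tip","bare_end"]:
    print(k,[(W(s,d["at"]).round(3).tolist(),round(d["score"],2)) for d in mark_of(k,s)][:4])
cv2.imwrite("pics/s3.png",cv2.resize(s["frame"][150:350,200:467][...,::-1],None,fx=3,fy=3))
E
```

```text
11.6 [ 0.3111  0.7944 -2.3371] 29.995337105356157 [ 0.4876  0.5797 -0.7338  0.8991 -0.9195 -2.8564]
[[-1.     -0.0026  0.0051]
 [-0.0054  0.7122 -0.702 ]
 [-0.0018 -0.702  -0.7122]]
module [([0.172, -0.317, 0.031], 0.83), ([0.515, -0.037, 0.027], 0.72), ([0.621, 0.303, 0.048], 0.21)]
tongue_tip [([0.075, -0.317, 0.029], 0.88), ([0.604, -0.05, 0.046], 0.68)]
bare_end [([0.214, -0.283, 0.025], 0.96), ([0.463, -0.05, 0.047], 0.9)]
```

View pics/s3.png

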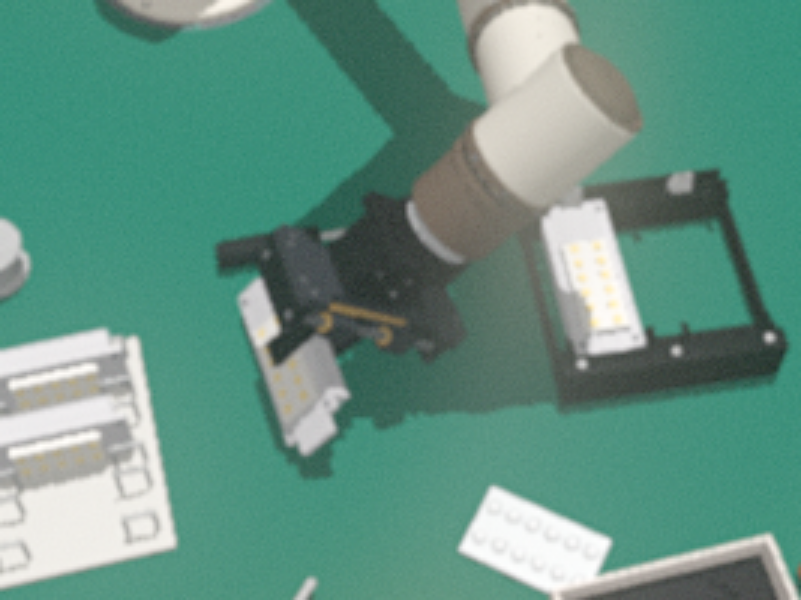

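carry_out([
  [0,3,3,0,0,0],
  [0,3,3,0,0,0],
  [0,0.5,0.5,0,0,0],
  [0,0,0,0,0,0],
  [0,0,0,0,0,0],
  [0,0,0,0,0,0],
  [0,0,0,0,0,0],
  [0,0,0,0,0,0],
  [0,0,0,0,0,0],
  [0,0,0,0,0,0],
])

```text
clock: 13.05
ee_pos: [0.5228, -0.0512, 0.0295]
orientation: [-0.003, 0.925, -0.38, 0.002]
wrist_force: [-0.1, 0.9, -3.2]
opening: 0.0306
gripper_force: 30.0
```

carry_out([
  [0,0,0,0,0,0],
  [0,0,0,0,0,0],
  [0,0,0,0,0,0],
  [0,0,0,0,0,0],
  [0,4,-4,0,0,0],
  [0,4,-4,0,0,0],
  [0,6,-6,0,0,0],
  [0,6,-6,0,0,0],
  [0,8,-8,0,0,0],
  [0,8,-8,0,0,0],
], hand=0.03)

```text
clock: 14.3
ee_pos: [0.5225, 0.0007, 0.03]
orientation: [-0.003, 0.925, -0.38, 0.002]
wrist_force: [-0.4, 0.1, 0.1]
opening: 0.0421
gripper_force: 0.0
```

```bash
python3 - <<'E'
from h import *
np.set_printoptions(precision=4,suppress=True)
o=get_obs();print(o["clock"],o["wrist_force"],o["gripper_force"],o["ee_pos"],o["opening"])
s=shot("scene")
for k in ["module","tongue_tip","bare_end"]:
    print(k,[(W(s,d["at"]).round(3).tolist(),round(d["score"],2)) for d in mark_of(k,s)][:4])
cv2.imwrite("pics/s4.png",cv2.resize(s["frame"][150:350,200:467][...,::-1],None,fx=3,fy=3))
E
```

```text
14.3 [-0.3899  0.1052  0.1242] 0.0 [0.5225 0.0007 0.03  ] 0.042135915426189385
module [([0.173, -0.318, 0.03], 0.9), ([0.514, -0.032, -0.0], 0.86)]
tongue_tip [([0.073, -0.319, 0.03], 0.94), ([0.606, -0.029, 0.017], 0.78)]
bare_end [([0.216, -0.285, 0.032], 0.92), ([0.464, -0.028, 0.022], 0.86)]
```

View pics/s4.png

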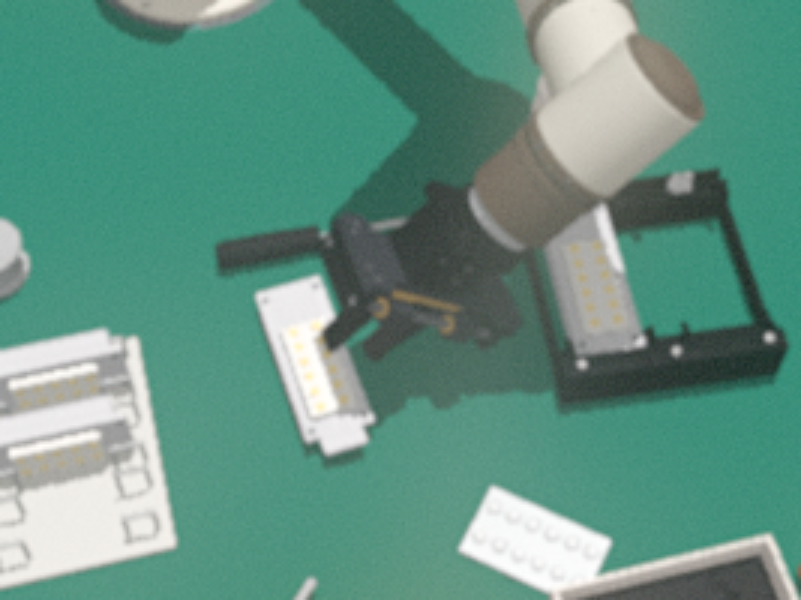

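carry_out([
  [0,0,-40,0,0,0],
  [0,0,-55,0,0,0],
  [0,-5,-30,-9,0,0],
  [0,-5,-30,-9,0,0],
  [0,-5,-30,-9,0,0],
  [0,-5,-30,-9,0,0],
  [0,-5,-20,-9,0,0],
  [0,0,0,0,0,0],
  [0,0,0,0,0,0],
  [0,0,0,0,0,0],
], hand=-1)

```text
clock: 15.75
ee_pos: [0.5205, 0.1089, 0.2274]
orientation: [-0.004, 1.0, 0.002, -0.001]
wrist_force: [0.0, -0.5, -0.1]
opening: 0.087
gripper_force: 0.0
```

```bash
python3 - <<'E'
from h import *
np.set_printoptions(precision=4,suppress=True)
o=get_obs();print(o["clock"],o["ee_pos"],o["opening"],o["joint_positions"]);print(R.from_quat(o["orientation"]).as_matrix())
for v in ["wrist","scene","top"]:
  s=shot(v);save(s,v+"5.png")
  for k in ["module","tongue_tip","bare_end","frame","bay","lip_edge","catch"]:
    print(v,k,[(W(s,d["at"]).round(4).tolist(),round(d["score"],2)) for d in mark_of(k,s)][:4])
E
```

```text
15.75 [0.5205 0.1089 0.2274] 0.08697649966125785 [ 0.5091  0.2233 -0.2097 -0.0045 -1.138  -2.0707]
[[-1.     -0.0072 -0.0022]
 [-0.0072  1.      0.0035]
 [ 0.0022  0.0035 -1.    ]]
wrist module [([0.5146, -0.0355, -0.0034], 0.76)]
wrist tongue_tip []
wrist bare_end [([0.4706, -0.0304, 0.0217], 0.61)]
wrist frame [([0.5355, 0.2675, 0.002], 0.76)]
wrist bay [([0.5345, 0.2686, -0.0026], 0.52)]
wrist lip_edge [([0.47, -0.0304, 0.0239], 0.42), ([0.5171, -0.0364, -0.0054], 0.27)]Traceback (most recent call last):
  File "<stdin>", line 7, in <module>
ValueError: it knows: bare_end, bay, driver, frame, lens_plate, lip_edge, module, paste, power_driver, rack, short, solder, tongue_tip
```

View pics/wrist5.png

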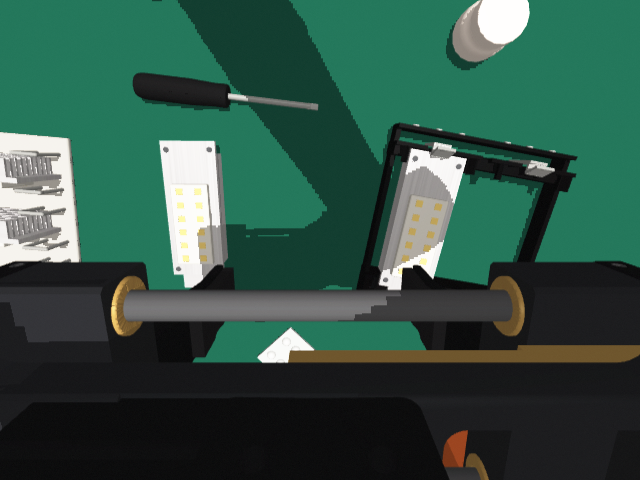

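The module lies flat at about (0.515, -0.033), in columns 160 to 227. The frame is yawed by roughly -8.5°, with its near rail running from (398, 125) to (575, 158). I'll take one closer look from above the frame.

carry_out([
  [-25,40,-15,0,0,2.1],
  [-25,40,-15,0,0,2.1],
  [-25,40,-15,0,0,2.1],
  [-25,40,-15,0,0,2.2],
  [0,0,0,0,0,0],
  [0,0,0,0,0,0],
  [0,0,0,0,0,0],
  [0,0,0,0,0,0],
  [0,0,0,0,0,0],
  [0,0,0,0,0,0],
])

```text
clock: 17.35
ee_pos: [0.6289, 0.263, 0.2906]
orientation: [0.071, 0.997, 0.003, 0.001]
wrist_force: [-0.4, -0.2, -1.1]
opening: 0.0873
gripper_force: 0.0
```

```bash
python3 - <<'E'
from h import *
np.set_printoptions(precision=4,suppress=True)
o=get_obs();print(o["clock"],o["ee_pos"],o["opening"],o["joint_positions"]);print(R.from_quat(o["orientation"]).as_matrix())
s=shot("wrist");save(s,"w6.png")
print({k:s[k] for k in("fx","cx","cy")})
for k in ["module","bare_end","frame","bay","lip_edge"]:
    print(k,[(W(s,d["at"]).round(4).tolist(),round(d["score"],2)) for d in mark_of(k,s)][:4])
cv2.imwrite("pics/w6.png",s["frame"][...,::-1])
cv2.imwrite("pics/w6c.png",cv2.resize(s["frame"][20:290,200:560][...,::-1],None,fx=2.2,fy=2.2))
E
```

```text
17.35 [0.6289 0.263  0.2906] 0.08733929473723152 [ 0.6308  0.4502  0.28   -0.0042 -1.3954 -2.3433]
[[-0.9899  0.1419  0.0017]
 [ 0.1419  0.9899  0.0064]
 [-0.0008  0.0066 -1.    ]]
{'fx': 333.01687284022296, 'cx': 317.4534786447664, 'cy': 236.76742040955097}
module [([0.513, -0.0326, -0.0052], 0.7)]
bare_end [([0.4701, -0.0316, 0.0234], 0.91), ([0.6231, 0.2996, 0.0439], 0.31)]
frame []
bay []
lip_edge [([0.6256, 0.3039, 0.0444], 0.77)]
```

View pics/w6c.png

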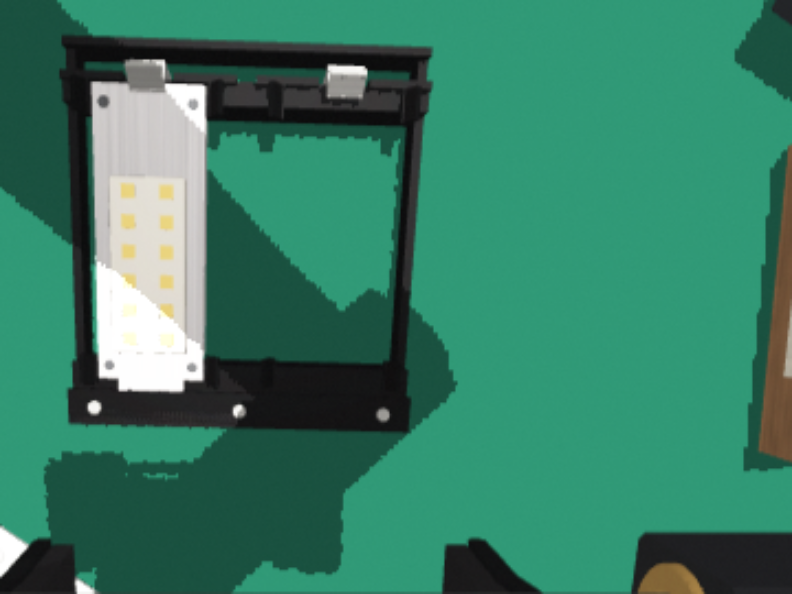

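This view is clear: the fitted module's plate corners are at crop (92, 83), (206, 84), (99, 380) and (204, 381). The lip screws are at (94, 407), (239, 411) and (383, 414), and the catches at (146, 75) and (347, 82). I'll compute the bay pose from these.

```bash
python3 - <<'E'
from h import *
np.set_printoptions(precision=4,suppress=True)
s=shot("wrist")
f=lambda u,v:(u/2.2+200-.25,v/2.2+20-.25)
C=[ray(s,f(*p),.041) for p in [(92,83),(206,84),(99,380),(204,381)]]
from scipy.optimize import least_squares
Mo=np.array([[-75,-29],[-75,29],[75,-29],[75,29]])/1000
def T(p,m):
    c,sn=np.cos(p[2]),np.sin(p[2]);return m@np.array([[c,sn],[-sn,c]])+p[:2]
C=np.array(C)[:,:2]
r=least_squares(lambda p:(T(p,Mo)-C).ravel(),[.53,.22,-.14]).x
print("fitted",r,"yaw deg",np.degrees(r[2]),(T(r,Mo)-C)*1000)
print("bay from fitted",T(r,np.array([[0,.1]])))
S=np.array([ray(s,f(*p),.050)[:2] for p in [(94,407),(239,411),(383,414)]]);d=S[2]-S[0];print("screws",S,np.degrees(np.arctan2(-d[0],d[1])),np.linalg.norm(d))
K=np.array([ray(s,f(*p),.059)[:2] for p in [(146,68),(347,74)]]);d=K[1]-K[0];print("catch",K,np.degrees(np.arctan2(-d[0],d[1])),np.linalg.norm(d))
for n in("scene","top"):
  t=shot(n)
  for k in["lip_edge","bay","frame","module"]:
    print(n,k,[(W(t,d["at"]).round(4).tolist(),round(d["score"],2)) for d in mark_of(k,t)][:3])
# project the bay model for check
p=r.copy();p[:2]=T(r,np.array([[0,.1]]))[0]
I=cv2.resize(s["frame"][20:290,200:560][...,::-1],None,fx=2.2,fy=2.2)
for pts,z,col in [([[81,-20],[81,20]],45.5,(0,0,255)),([[-71,-9],[-71,9]],42,(0,255,255)),([[-76,30.5],[-61,30.5]],41,(255,0,255)),([[-76,-30.5],[-61,-30.5]],41,(255,0,255)),([[62,30.5],[78,30.5]],41,(255,0,255)),([[62,-30.5],[78,-30.5]],41,(255,0,255)),([[67,-30],[67,30]],36,(255,0,0)),([[-67,-30],[-67,30]],36,(255,0,0))]:
    w=np.c_[T(p,np.array(pts)/1000),[z/1000]*2]; q=((proj(s,w)-[200,20]+.25)*2.2).astype(int)
    cv2.line(I,tuple(map(int,q[0])),tuple(map(int,q[1])),col,1)
cv2.imwrite("pics/w7.png",I)
E
```

```text
fitted [ 0.5271  0.2197 -0.1678] yaw deg -9.613756868226213 [[-0.1688 -0.2175]
 [ 0.9274 -0.2975]
 [-0.757   0.6526]
 [-0.0016 -0.1376]]
bay from fitted [[0.5438 0.3183]]
screws [[0.6104 0.1743]
 [0.6241 0.2532]
 [0.6371 0.3319]] -9.627046716261955 0.15984728155250988
catch [[0.4506 0.2339]
 [0.4669 0.33  ]] -9.61536710269161 0.09745363938658935
scene lip_edge [([0.6232, 0.3027, 0.0508], 0.75)]
scene bay [([0.5413, 0.3205, 0.0174], 0.57), ([0.3924, 0.0141, 0.0012], 0.24)]
scene frame [([0.5353, 0.2717, -0.0005], 0.58)]
scene module [([0.7733, -0.1712, -0.003], 0.71), ([0.1727, -0.3197, 0.0326], 0.68)]
top lip_edge [([0.6261, 0.3035, 0.0439], 0.7)]
top bay []
top frame [([0.5369, 0.2684, 0.0032], 0.71), ([0.4549, -0.2408, 0.0372], 0.69)]
top module [([0.5202, -0.0249, -0.0012], 0.97), ([0.1719, -0.3169, 0.0303], 0.96)]
```

View pics/w7.png

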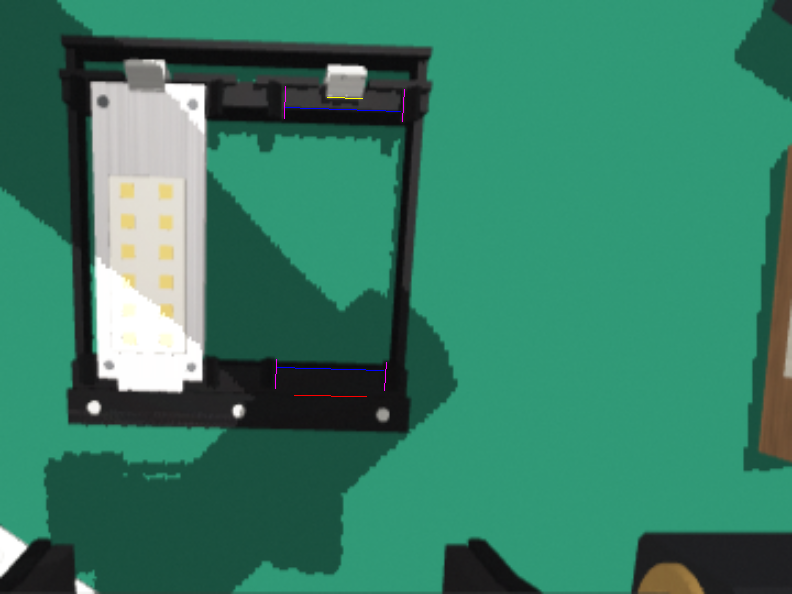

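The overlay matches the cheeks, the catch and the lip edge. The bay is at about (0.5437, 0.3175) with yaw -9.6°. That was my tenth picture, so from here I work from numbers only. Next I'll go above the module and measure it.

carry_out([
  [-2,-49,5,0,0,0],
  [-2,-49,5,0,0,0],
  [-2,-49,5,0,0,0],
  [-2,-49,5,0,0,0],
  [-2,-49,5,0,0,0],
  [-3,-49,5,0,0,0],
  [0,0,0,0,0,-8.2],
  [0,0,0,0,0,0],
  [0,0,0,0,0,0],
  [0,0,0,0,0,0],
])

```text
clock: 19.45
ee_pos: [0.6003, -0.0287, 0.2586]
orientation: [-0.0, 1.0, 0.003, 0.001]
wrist_force: [0.3, 0.5, 0.5]
opening: 0.087
gripper_force: 0.0
```

```bash
cat >> h.py <<'E'
from scipy.optimize import minimize
PL=np.array([[-75,-29],[75,-29],[75,-18],[91,-18],[91,18],[75,18],[75,29],[-75,29]])/1000.
def pts3(p,z,poly=PL):
    c,s=np.cos(p[2]),np.sin(p[2]);q=poly@np.array([[c,s],[-s,c]])+p[:2]
    return np.c_[q,np.full(len(q),z)]
def sil(s,p,z0=0.):
    m=np.zeros((480,640),np.uint8)
    F=np.array([[-62,-29],[62,-29],[62,29],[-62,29]])/1000.;L=np.array([[-30,-20],[60,-20],[60,20],[-30,20]])/1000.
    for poly,a,b in((PL,.018,.023),(F,0,.023),(L,.023,.031)):
        A=proj(s,pts3(p,z0+a,poly));B=proj(s,pts3(p,z0+b,poly))
        for q in [A,B]+[np.array([A[i],A[i-1],B[i-1],B[i]]) for i in range(len(poly))]:
            cv2.fillPoly(m,[np.round(q*16).astype(np.int32)],1,shift=4)
    return m
def fitmod(s,mask,p0,z0=0.):
    f=lambda p:((sil(s,p,z0)>0)^mask).sum()
    sc=np.array([.01,.01,.05])
    best=None
    for _ in range(3):
        r=minimize(lambda q:f(p0+q*sc),np.zeros(3),method="Nelder-Mead",options=dict(initial_simplex=np.vstack([np.zeros(3),np.eye(3)*.6]),xatol=.005,fatol=1))
        p0=p0+r.x*sc
    return p0,r.fun,mask.sum()
E
python3 - <<'E'
from h import *
np.set_printoptions(precision=4,suppress=True)
o=get_obs();print(o["clock"],o["ee_pos"],R.from_quat(o["orientation"]).as_matrix()[:,0])
for v in("wrist","top","scene"):
    s=shot(v)
    for d in mark_of("module",s):
        w=W(s,d["at"]);print(v,w,round(d["score"],2))
    for d in regions_of("module",s):
        m=d["pixels"];ys,xs=np.nonzero(m);w=ray(s,(xs.mean(),ys.mean()),.02)
        if abs(w[0]-.52)<.05 and abs(w[1]+.03)<.05:
            print(v,"mask",w,fitmod(s,m,np.array([.515,-.032,0.])))
            h=cv2.cvtColor(s["frame"],cv2.COLOR_RGB2HSV); g=(h[...,1]<70)&cv2.dilate(m.astype(np.uint8),np.ones((9,9))).astype(bool)
            print(v,"colour",fitmod(s,g,np.array([.515,-.032,0.])))
E
```

```text
19.45 [ 0.6003 -0.0287  0.2586] [-1.     -0.0009 -0.0016]
wrist [ 0.5122 -0.0348 -0.003 ] 0.72
wrist mask [ 0.5153 -0.0301  0.02  ] (array([ 0.5157, -0.0302,  0.003 ]), np.float64(205.0), np.int64(7418))
wrist colour (array([ 0.5156, -0.0304,  0.0034]), np.float64(346.0), np.int64(7191))
top [ 0.1708 -0.3178  0.0297] 0.97
top [ 0.5204 -0.026  -0.0019] 0.82
top [0.3318 0.2775 0.0001] 0.25
top mask [ 0.5222 -0.0286  0.02  ] (array([ 0.517 , -0.0286,  0.0106]), np.float64(42.0), np.int64(1548))
top colour (array([ 0.5169, -0.028 ,  0.0095]), np.float64(53.0), np.int64(1594))
scene [ 0.1731 -0.3176  0.0328] 0.82
scene [ 0.5147 -0.03   -0.0029] 0.77
scene mask [ 0.5291 -0.0301  0.02  ] (array([ 0.5162, -0.0307, -0.0161]), np.float64(184.0), np.int64(1191))
scene colour (array([ 0.5176, -0.0286,  0.0034]), np.float64(101.0), np.int64(1467))
```

```bash
python3 - <<'E'
from h import *
np.set_printoptions(precision=1,suppress=True,linewidth=200)
s=snapshot("wrist");T=np.eye(4);T[:3,:3]=R.from_quat([.071,.997,.003,.001]).as_matrix();T[:3,3]=[.6289,.263,.2906]
s["M"]=T@np.array(s["mount"])
I=cv2.imread("pics/w6.png")[...,::-1].astype(int);b=np.array([.5437,.3175,np.radians(-9.6)])
for x in(-40,-10,20,45):
    for side in (45,-145):
        print(x,side,[(z,proj(s,pts3(b,z/1000,np.array([[x,side]])/1000)).round(1)[0].tolist()) for z in(0,10,20,30,40,50)])
    q=proj(s,pts3(b,.02,np.array([[x,45]])/1000))[0];r=int(round(q[1]));c=int(q[0])
    print(" row",r,[(k,tuple(I[r,k])) for k in range(c-14,c+9)])
E
```

```text
-40 45 [(0, [386.0, 100.5]), (10, [387.7, 99.3]), (20, [389.4, 98.1]), (30, [391.3, 96.7]), (40, [393.2, 95.4]), (50, [395.2, 93.9])]
-40 -145 [(0, [236.0, 96.4]), (10, [234.1, 95.1]), (20, [232.2, 93.7]), (30, [230.1, 92.3]), (40, [228.0, 90.8]), (50, [225.7, 89.2])]
 row 98 [(375, (np.int64(49), np.int64(154), np.int64(119))), (376, (np.int64(48), np.int64(153), np.int64(118))), (377, (np.int64(48), np.int64(153), np.int64(119))), (378, (np.int64(48), np.int64(153), np.int64(119))), (379, (np.int64(46), np.int64(150), np.int64(116))), (380, (np.int64(25), np.int64(80), np.int64(62))), (381, (np.int64(26), np.int64(82), np.int64(64))), (382, (np.int64(26), np.int64(80), np.int64(63))), (383, (np.int64(15), np.int64(27), np.int64(26))), (384, (np.int64(12), np.int64(12), np.int64(13))), (385, (np.int64(12), np.int64(13), np.int64(13))), (386, (np.int64(25), np.int64(25), np.int64(25))), (387, (np.int64(55), np.int64(54), np.int64(55))), (388, (np.int64(55), np.int64(53), np.int64(54))), (389, (np.int64(55), np.int64(54), np.int64(55))), (390, (np.int64(50), np.int64(82), np.int64(71)
[... 4110 characters left out ...]
64(13), np.int64(13), np.int64(14))), (380, (np.int64(14), np.int64(15), np.int64(15))), (381, (np.int64(18), np.int64(19), np.int64(20))), (382, (np.int64(22), np.int64(23), np.int64(23))), (383, (np.int64(21), np.int64(22), np.int64(22))), (384, (np.int64(22), np.int64(24), np.int64(25))), (385, (np.int64(23), np.int64(65), np.int64(53))), (386, (np.int64(25), np.int64(80), np.int64(63))), (387, (np.int64(25), np.int64(81), np.int64(63))), (388, (np.int64(27), np.int64(83), np.int64(65))), (389, (np.int64(26), np.int64(81), np.int64(65))), (390, (np.int64(27), np.int64(82), np.int64(65))), (391, (np.int64(25), np.int64(80), np.int64(63))), (392, (np.int64(25), np.int64(81), np.int64(64)))]
```

The side rail runs at bay y 40 to 45 and its top is about 26 mm above the mat. I'll grip with the tips at module z of about 8 mm, so the fingers stay above that rail.

carry_out([
  [42,-1,30,0,0,0],
  [42,-0.5,40,0,0,0],
  [0,0,50,0,0,0],
  [0,0,50,0,0,0],
  [0,0,35,0,0,0],
  [0,0,20,0,0,0],
  [0,0,15,0,0,0],
  [0,0,10,0,0,0],
  [0,0,0,0,0,0],
  [0,0,0,0,0,0],
])

```text
clock: 21.2
ee_pos: [0.5173, -0.0293, 0.0091]
orientation: [-0.001, 1.0, 0.003, 0.002]
wrist_force: [0.6, 0.3, -0.2]
opening: 0.0869
gripper_force: 0.0
```

```bash
python3 - <<'E'
from h import *
np.set_printoptions(precision=4,suppress=True)
o=get_obs();print(o["clock"],o["ee_pos"],o["wrist_force"],R.from_quat(o["orientation"]).as_matrix())
E
```

```text
21.2 [ 0.5173 -0.0293  0.0091] [ 0.6     0.2551 -0.2484] [[-1.     -0.0011  0.003 ]
 [-0.0011  1.      0.0065]
 [-0.0031  0.0065 -1.    ]]
```

carry_out([
  [0,0,0,0,0,0],
  [0,0,0,0,0,0],
  [0,0,0,0,0,0],
  [0,0,0,0,0,0],
  [0,0,0,0,0,0],
  [0,0,0,0,0,0],
  [0,0,0,0,0,0],
  [0,0,0,0,0,0],
  [0,0,0,0,0,0],
  [0,0,0,0,0,0],
], hand=1, squeeze=35)

```text
clock: 22.45
ee_pos: [0.5167, -0.0294, 0.0085]
orientation: [-0.001, 1.0, 0.003, 0.001]
wrist_force: [-0.4, 1.0, 4.1]
opening: 0.0573
gripper_force: 35.0
```

```bash
python3 - <<'E'
from h import *
np.set_printoptions(precision=4,suppress=True)
o=get_obs();print(o["clock"],o["ee_pos"],o["wrist_force"],o["opening"],o["gripper_force"],R.from_quat(o["orientation"]).as_matrix())
s=shot("wrist");f=s["frame"];h=cv2.cvtColor(f,cv2.COLOR_RGB2HSV)
tc=np.array(o["ee_pos"])
for x in(-70,-62,-54,-46,-38):
    c=proj(s,np.array([tc[0]+x/1000,tc[1],.023]));r=int(round(c[1]))
    m=h[r,:,1]<70;c0=int(c[0]);l=c0
    while l>0 and m[l-1]: l-=1
    rr=c0
    while rr<639 and m[rr+1]: rr+=1
    a,b=ray(s,(l-.5,r),.023),ray(s,(rr+.5,r),.023);print(x,r,c0,l,rr,a[1],b[1],"mid-TCP y mm",1000*((a+b)[1]/2-tc[1]))
col=int(round(proj(s,np.array([tc[0]-.05,tc[1]+.012,.023]))[0]))
e=[r for r in range(1,262) if (h[r,col,1]<70)!=(h[r-1,col,1]<70)];print("rows",e,[ray(s,(col,r-.5),.023)[0]-tc[0] for r in e])
for v in("top","scene"):
    s=shot(v)
    for k in("module","bare_end","tongue_tip"): print(v,k,[W(s,d["at"]).round(4).tolist() for d in mark_of(k,s)][:2])
E
```

```text
22.45 [ 0.5167 -0.0294  0.0085] [-0.4301  1.0421  4.1328] 0.05730913567150246 34.98014599084854 [[-1.     -0.001   0.0017]
 [-0.001   1.      0.0063]
 [-0.0017  0.0063 -1.    ]]
-70 147 320 250 384 -0.05959106643028572 -0.0020499396633375418 mid-TCP y mm -1.4128147791857142
-62 166 320 251 383 -0.05955629753867358 -0.002081385477921062 mid-TCP y mm -1.4111532406714047
-54 185 320 252 383 -0.05952055052390399 -0.001674375581256722 mid-TCP y mm -1.1897747849544393
-46 203 320 253 382 -0.059462428129285955 -0.0017233583683943267 mid-TCP y mm -1.1852049812142231
-38 221 320 253 381 -0.059851788554006184 -0.0017736819882086946 mid-TCP y mm -1.4050470034815237
rows [46, 134, 251] [np.float64(-0.10907850839842159), np.float64(-0.07563510183714006), np.float64(-0.02407497110402146)]
top module [[0.5174, -0.0288, -0.003], [0.171, -0.3184, 0.0284]]
top bare_end [[0.4652, -0.0283, 0.0271], [0.2129, -0.2873, 0.0321]]
top tongue_tip [[0.0787, -0.3177, 0.0277], [0.5304, -0.2468, -0.0028]]
scene module [[0.5171, -0.0302, 0.0006], [0.3274, -0.2671, 0.0019]]
scene bare_end [[0.215, -0.2858, 0.0241], [0.4619, -0.0302, 0.0242]]
scene tongue_tip [[0.075, -0.3157, 0.0323], [0.6048, -0.0297, 0.0187]]
```

Held with a 57.3 mm opening. The wrist camera reads about 1 mm low in y, so I put the bay at y = 0.3185. Now I'll lift and plan the approach.

```bash
cat >> h.py <<'E'
BAY=np.array([.5438,.3185,.018]);BY=-.1676
Rt0=R.from_matrix([[-1,-.001,.0017],[-.001,1,.0063],[-.0017,.0063,-1]]);P0=np.array([.5167,-.0294,.0085])
MO=np.array([.5159,-.0294,0]);MR=R.from_euler("z",.001)
RB=R.from_euler("z",BY)
def goal(X,Z,deg,Y=0):
    m=RB*R.from_euler("y",deg,degrees=True); o=BAY+RB.apply(np.array([X,Y,Z])/1000)
    d=m*MR.inv()
    return o+d.apply(P0-MO),(d*Rt0).as_matrix()
def where():
    o=get_obs();d=R.from_quat(o["orientation"])*Rt0.inv();m=RB.inv()*d*MR
    org=np.array(o["ee_pos"])-d.apply(P0-MO);q=RB.inv().apply(org-BAY)*1000
    t=lambda x,z:(q+m.apply([x,0,z])).round(1).tolist()
    print("clk",round(o["clock"],2),"mod in bay",q.round(2),"ypr",m.as_euler("ZYX",degrees=True).round(2),"tongue",t(91,18),"bare end",t(-75,18),"F",np.round(o["wrist_force"],1),RB.inv().apply(o["wrist_force"]).round(1),"T",np.round(o["wrist_torque"],2),"op",round(o["opening"],4),round(o["gripper_force"],1),"J",np.round(o["joint_positions"],2))
E
echo ok
```

```text
ok
```

carry_out([
  [0,0,-10,0,0,0],
  [0,0,-25,0,0,0],
  [0,0,-40,0,0,0],
  [0,0,-50,0,0,0],
  [0,0,-25,0,0,0],
  [0,20,0,0,0,0],
  [0,40,0,0,0,0],
  [0,40,0,0,0,0],
  [0,0,0,0,0,0],
  [0,0,0,0,0,0],
])

```text
clock: 24.15
ee_pos: [0.5155, 0.0692, 0.1585]
orientation: [-0.0, 1.0, 0.003, -0.0]
wrist_force: [-0.5, -1.0, -2.9]
opening: 0.0573
gripper_force: 35.0
```

```bash
python3 - <<'E'
from h import *
where();plan(*goal(-16,90,15),7)
E
```

```text
clk 24.15 mod in bay [  12.86 -250.63  131.96] ypr [ 9.66  0.12 -0.04] tongue [102.6, -235.3, 149.8] bare end [-61.0, -263.2, 150.1] F [-0.5 -1.  -2.9] [-0.3 -1.  -2.9] T [-0.02 -0.14 -0.03] op 0.0573 35.0 J [ 0.44  0.27 -0.34 -0.01 -0.96 -2.01]
at [0.5155 0.0692 0.1585] rot/row [-0.19  2.11  1.38] | 2.53
[-2.2, 35.9, 6.3]
[-1.6, 35.9, 6.3]
[-1.0, 35.9, 6.4]
[-0.3, 35.9, 6.5]
[0.3, 35.9, 6.6]
[0.9, 35.9, 6.7]
[1.5, 35.8, 6.9]
```

carry_out([
  [-2,36,6,-0.2,2.1,1.4],
  [-2,36,6,-0.2,2.1,1.4],
  [-1,36,6,-0.2,2.1,1.4],
  [0,36,7,-0.2,2.1,1.4],
  [0,36,7,-0.2,2.1,1.4],
  [1,36,7,-0.2,2.1,1.4],
  [2,36,7,-0.2,2.1,1.3],
  [0,0,0,0,0,0],
  [0,0,0,0,0,0],
  [0,0,0,0,0,0],
])

```text
clock: 25.4
ee_pos: [0.5316, 0.3206, 0.117]
orientation: [0.084, 0.988, 0.015, -0.127]
wrist_force: [-0.8, -0.0, -3.1]
opening: 0.0577
gripper_force: 35.0
```

```bash
python3 - <<'E'
from h import *
where();plan(*goal(-16,30,15),6)
E
```

```text
clk 25.4 mod in bay [-15.31   0.11  90.99] ypr [-0.05 14.81  0.16] tongue [77.3, -0.0, 85.1] bare end [-83.2, 0.1, 127.6] F [-0.8 -0.  -3.1] [-0.8 -0.1 -3.1] T [-0.1  -0.88 -0.05] op 0.0577 35.0 J [ 0.7   0.57  0.09 -0.21 -1.26 -2.36]
at [0.5316 0.3206 0.117 ] rot/row [ 0.03  0.03 -0.01] | 0.04
[-2.5, -0.1, 9.9]
[-2.5, -0.1, 9.9]
[-2.5, -0.1, 9.9]
[-2.5, -0.1, 9.9]
[-2.5, -0.1, 9.9]
[-2.5, -0.1, 9.9]
```

carry_out([
  [-2.5,0,10,0,0,0],
  [-2.5,0,10,0,0,0],
  [-2.5,0,10,0,0,0],
  [-2.5,0,10,0,0,0],
  [-2.5,0,10,0,0,0],
  [-1,0,5,0,0,0],
  [0,0,0,0,0,0],
  [0,0,0,0,0,0],
  [0,0,0,0,0,0],
  [0,0,0,0,0,0],
])

```text
clock: 26.65
ee_pos: [0.5309, 0.3228, 0.0604]
orientation: [0.083, 0.988, 0.016, -0.127]
wrist_force: [-0.0, -0.2, -2.1]
opening: 0.0577
gripper_force: 35.0
```

```bash
python3 - <<'E'
from h import *
where()
for v in("top","scene","wrist"):
    s=shot(v)
    for k in("module","bare_end","tongue_tip","lip_edge"): print(v,k,[((RB.inv().apply(W(s,d["at"])-BAY)*1000).round(1).tolist(),round(d["score"],2)) for d in mark_of(k,s) if np.linalg.norm(W(s,d["at"])-BAY)<.15][:2])
# wrist view: bare plate centreline across, plate corners in tool frame -> world using known model
o=get_obs();h=cv2.cvtColor(s["frame"],cv2.COLOR_RGB2HSV)[...,1];g=s["frame"].mean(2)
m=RB*R.from_euler("y",14.9,degrees=True);d=R.from_quat(o["orientation"])*Rt0.inv();org=np.array(o["ee_pos"])-d.apply(P0-MO);m=d*MR
for x in(-73,-65,-55,-45):
    c=proj(s,org+m.apply([x/1000,0,.023]));e=[proj(s,org+m.apply([x/1000,y,.023]))[0].round(1) for y in(-.029,.029)]
    r=int(round(c[1]));b=(g[r]>100)&(h[r]<60);c0=int(c[0]);l=rr=c0
    while b[l-1]: l-=1
    while b[rr+1]: rr+=1
    print(x,"row",r,"expect",e,"seen",l,rr)
col=int(c0+15);print("bare end row expect",proj(s,org+m.apply([-.075,0,.023])),[r for r in range(40,262) if ((g[r,col]>100)&(h[r,col]<60))!=((g[r-1,col]>100)&(h[r-1,col]<60))])
E
```

```text
clk 26.65 mod in bay [-16.39   2.07  34.39] ypr [ 0.03 14.79  0.21] tongue [76.2, 2.0, 28.6] bare end [-84.3, 2.0, 70.9] F [-0.  -0.2 -2.1] [ 0.  -0.2 -2.1] T [-0.12 -0.9  -0.04] op 0.0577 35.0 J [ 0.7   0.62  0.04 -0.22 -1.15 -2.33]
top module [([-11.7, 4.3, 31.1], 0.7), ([-59.2, 2.7, 71.1], 0.62)]
top bare_end [([-59.6, 5.5, 72.0], 0.69)]
top tongue_tip [([79.1, 7.9, 28.5], 0.61), ([-12.9, 6.6, 31.3], 0.46)]
top lip_edge [([84.8, 0.7, 26.7], 0.95)]
scene module [([-15.2, 1.3, 31.4], 0.77)]
scene bare_end [([-64.1, 2.9, 67.9], 0.73)]
scene tongue_tip [([75.8, 5.4, 28.9], 0.68)]
scene lip_edge [([80.2, -0.9, 28.9], 0.77)]
wrist module [([-16.1, -1.7, 27.8], 0.97)]
wrist bare_end [([-59.9, 2.5, 72.4], 0.62)]
wrist tongue_tip []
wrist lip_edge []
-73 row 137 expect [np.float64(251.9), np.float64(389.1)] seen 249 385
-65 row 157 expect [np.float64(252.8), np.float64(388.1)] seen 250 384
-55 row 180 expect [np.float64(253.9), np.float64(386.9)] seen 251 383
-45 row 203 expect [np.float64(255.0), np.float64(385.7)] seen 252 382
bare end row expect [320.57866994 132.13605737] [134, 251]
```

```bash
python3 - <<'E'
from h import *
np.set_printoptions(precision=1,suppress=True)
s=shot("wrist");f=s["frame"];g=f.mean(2);h=cv2.cvtColor(f,cv2.COLOR_RGB2HSV)[...,1]
wp=lambda x,y,z:proj(s,BAY+RB.apply(np.array([x,y,z])/1000))
for z in(24,32,41): print("catch exp",z,wp(-78 if z>30 else -71,-9,z),wp(-78 if z>30 else -71,9,z))
b=((g>90)&(h<60)).astype(np.uint8)
n,l,st,c=cv2.connectedComponentsWithStats(b[:262])
for i in range(1,n):
    if st[i,4]>25: print(st[i],c[i])
E
```

```text
catch exp 24 [300.1 182. ] [331.4 182. ]
catch exp 32 [299.5 166.8] [332.1 166.8]
catch exp 41 [298.7 163.1] [333.  163.1]
[ 151    0   85   43 2701] [197.1  17.6]
[  249   134   137   128 16451] [317.1 195.2]
[   90   156   115   106 10669] [144.5 214. ]
```

```bash
python3 - <<'E'
from h import *
s=shot("wrist");f=s["frame"];g=f.mean(2);h=cv2.cvtColor(f,cv2.COLOR_RGB2HSV)[...,1]
wp=lambda x,y,z:proj(s,BAY+RB.apply(np.array([x,y,z])/1000))
b=(g>90)&(h<60)
for x in(-72,-65,-58,-50,-42):
    c=wp(x,-100,23);r=int(round(c[1]));k=np.nonzero(b[r,60:240])[0]+60
    e0,e1=wp(x,-129,23),wp(x,-71,23);s1=(e1[0]-e0[0])/58
    print(x,r,"exp",e0.round(1),e1.round(1),"seen",k.min(),k.max(),"px/mm",s1.round(2))
E
```

```text
-72 181 exp [ 91.3 180.8] [192.6 180.7] seen 90 193 px/mm 1.75
-65 193 exp [ 91.3 192.9] [192.6 192.8] seen 90 193 px/mm 1.75
-58 205 exp [ 91.2 205.1] [192.6 204.9] seen 90 204 px/mm 1.75
-50 219 exp [ 91.2 219. ] [192.6 218.8] seen 90 204 px/mm 1.75
-42 233 exp [ 91.2 232.9] [192.5 232.7] seen 90 204 px/mm 1.75
```

```bash
python3 - <<'E'
from h import *
plan(*goal(-16,26,15,.3),4)
E
```

```text
at [0.5307 0.3226 0.06  ] rot/row [0.04 0.04 0.  ] | 0.06
[-0.6, -0.4, 1.9]
[-0.7, -0.4, 1.9]
[-0.7, -0.4, 1.9]
[-0.7, -0.4, 1.9]
```

carry_out([
  [0,-0.9,0,0,0,0],
  [0,-0.8,0,0,0,0],
  [-0.6,0,2,0,0,0],
  [-0.7,0,2,0,0,0],
  [-0.7,0,2,0,0,0],
  [-0.6,0,1.8,0,0,0],
  [0,0,0,0,0,0],
  [0,0,0,0,0,0],
  [0,0,0,0,0,0],
  [0,0,0,0,0,0],
])

```text
clock: 28.75
ee_pos: [0.531, 0.321, 0.0519]
orientation: [0.083, 0.988, 0.015, -0.127]
wrist_force: [0.0, -0.4, -2.9]
opening: 0.0575
gripper_force: 35.0
```

```bash
python3 - <<'E'
from h import *
where();plan(*goal(-16,25.2,15,.3),1);plan(*goal(-4,25.2,15,.3),6)
E
```

```text
clk 28.75 mod in bay [-15.99   0.34  25.87] ypr [ 0.02 14.82  0.18] tongue [76.6, 0.3, 20.0] bare end [-83.9, 0.3, 62.5] F [ 0.  -0.4 -2.9] [ 0.1 -0.4 -2.9] T [-0.05 -0.88 -0.  ] op 0.0575 35.0 J [ 0.7   0.63  0.03 -0.22 -1.14 -2.33]
at [0.531  0.321  0.0519] rot/row [0.18 0.18 0.02] | 0.25
[-0.2, -0.0, 0.7]
at [0.531  0.321  0.0519] rot/row [0.03 0.03 0.  ] | 0.04
[-2.0, 0.0, -0.4]
[-2.0, 0.0, -0.4]
[-2.0, 0.0, -0.4]
[-2.0, -0.0, -0.4]
[-2.0, -0.0, -0.4]
[-2.0, -0.0, -0.4]
```

carry_out([
  [-0.3,0,1,0,0,0],
  [0,0,0,0,0,0],
  [-1.9,0,-0.5,0,0,0],
  [-1.9,0,-0.5,0,0,0],
  [-1.9,0,-0.5,0,0,0],
  [-1.9,0,-0.5,0,0,0],
  [-1.9,0,-0.5,0,0,0],
  [-1.9,0,-0.5,0,0,0],
  [0,0,0,0,0,0],
  [0,0,0,0,0,0],
])

```text
clock: 30.0
ee_pos: [0.5426, 0.3189, 0.0508]
orientation: [0.083, 0.988, 0.015, -0.127]
wrist_force: [0.5, -0.2, -3.7]
opening: 0.0575
gripper_force: 35.0
```

```bash
python3 - <<'E'
from h import *
where()
E
```

```text
clk 30.0 mod in bay [-4.25  0.25 24.76] ypr [ 0.02 14.83  0.17] tongue [88.3, 0.2, 18.9] bare end [-72.1, 0.2, 61.4] F [ 0.5 -0.2 -3.7] [ 0.5 -0.1 -3.7] T [-0.15 -0.84  0.04] op 0.0575 35.0 J [ 0.68  0.65  0.05 -0.22 -1.15 -2.32]
```

carry_out([
  [-1,0,-0.3,0,0,0],
  [-0.9,0,-0.2,0,0,0],
  [0,0,0,0,0,0],
  [0,0,0,0,0,0],
  [0,0,0,0,0,0],
  [0,0,0,0,0,0],
  [0,0,0,0,0,0],
  [0,0,0,0,0,0],
  [0,0,0,0,0,0],
  [0,0,0,0,0,0],
])

```text
clock: 31.25
ee_pos: [0.5446, 0.3186, 0.0508]
orientation: [0.083, 0.988, 0.015, -0.127]
wrist_force: [-0.8, 1.7, -3.7]
opening: 0.0578
gripper_force: 35.0
```

```bash
python3 - <<'E'
from h import *
where();plan(*goal(-2.1,10.3,6,.3),8)
E
```

```text
clk 31.25 mod in bay [-2.22  0.3  24.76] ypr [ 0.02 14.82  0.18] tongue [90.4, 0.3, 18.9] bare end [-70.1, 0.2, 61.3] F [-0.8  1.7 -3.7] [-1.1  1.5 -3.7] T [-0.12 -0.89  0.05] op 0.0578 35.0 J [ 0.68  0.65  0.06 -0.22 -1.15 -2.32]
at [0.5446 0.3186 0.0508] rot/row [ 0.02 -1.1  -0.01] | 1.1
[-0.3, -0.0, 1.7]
[-0.3, -0.0, 1.7]
[-0.2, -0.0, 1.8]
[-0.2, -0.0, 1.8]
[-0.2, -0.0, 1.8]
[-0.1, -0.0, 1.8]
[-0.1, -0.0, 1.8]
[-0.1, -0.0, 1.8]
```

carry_out([
  [-0.3,0,1.7,0,-1.1,0],
  [-0.3,0,1.7,0,-1.1,0],
  [-0.2,0,1.8,0,-1.1,0],
  [-0.2,0,1.8,0,-1.1,0],
  [-0.2,0,1.8,0,-1.1,0],
  [-0.1,0,1.8,0,-1.1,0],
  [0,0,0,0,0,0],
  [0,0,0,0,0,0],
  [0,0,0,0,0,0],
  [0,0,0,0,0,0],
])

```text
clock: 32.5
ee_pos: [0.5438, 0.3189, 0.0401]
orientation: [0.084, 0.994, 0.011, -0.07]
wrist_force: [0.4, 0.2, -3.1]
opening: 0.0574
gripper_force: 35.0
```

```bash
python3 - <<'E'
from h import *
where();plan(*goal(-2.1,10.3,6,.3),2)
E
```

```text
clk 32.5 mod in bay [-2.02  0.39 13.85] ypr [-0.06  8.22  0.17] tongue [90.6, 0.2, 18.7] bare end [-73.7, 0.4, 42.4] F [ 0.4  0.2 -3.1] [ 0.3  0.3 -3.1] T [-0.09 -0.58 -0.03] op 0.0574 35.0 J [ 0.73  0.61 -0.05 -0.14 -0.99 -2.38]
at [0.5438 0.3189 0.0401] rot/row [ 0.09 -1.11 -0.04] | 1.11
[-0.0, -0.0, 1.7]
[-0.0, -0.0, 1.7]
```

carry_out([
  [0,0,1.7,0,-1.1,0],
  [0,0,1.7,0,-1.1,0],
  [0,0,0.8,0,-0.5,0],
  [0,0,0,0,0,0],
  [0,0,0,0,0,0],
  [0,0,0,0,0,0],
  [0,0,0,0,0,0],
  [0,0,0,0,0,0],
  [0,0,0,0,0,0],
  [0,0,0,0,0,0],
])

```text
clock: 33.75
ee_pos: [0.5432, 0.319, 0.036]
orientation: [0.084, 0.995, 0.009, -0.047]
wrist_force: [-0.3, -0.4, -3.1]
opening: 0.0576
gripper_force: 35.0
```

```bash
python3 - <<'E'
from h import *
where()
E
```

```text
clk 33.75 mod in bay [-2.31  0.43  9.62] ypr [-0.07  5.52  0.16] tongue [90.0, 0.3, 18.8] bare end [-75.2, 0.5, 34.7] F [-0.3 -0.4 -3.1] [-0.2 -0.4 -3.1] T [-0.01 -0.46 -0.  ] op 0.0576 35.0 J [ 0.75  0.6  -0.1  -0.1  -0.92 -2.42]
```

carry_out([
  [0,0,0,0,0,0],
  [0,0,0,0,0,0],
  [0,0,0,0,0,0],
  [0,0,0,0,0,0],
  [0,0,-5,0,0,0],
  [0,0,-10,0,0,0],
  [0,0,-20,0,0,0],
  [0,0,-25,0,0,0],
  [0,0,0,0,0,0],
  [0,0,0,0,0,0],
], hand=-0.66)

```text
clock: 35.0
ee_pos: [0.5483, 0.3174, 0.0956]
orientation: [0.085, 0.995, 0.009, -0.047]
wrist_force: [0.7, -0.0, -0.3]
opening: 0.0724
gripper_force: 0.0
```

```bash
python3 - <<'E'
from h import *
o=get_obs();print(o["clock"],np.round(o["ee_pos"],4),np.round(o["wrist_force"],1),o["opening"])
for v in("top","scene","wrist"):
    s=shot(v)
    for k in("module","bare_end","tongue_tip"): print(v,k,[((RB.inv().apply(W(s,d["at"])-BAY)*1000).round(1).tolist(),round(d["score"],2)) for d in mark_of(k,s) if np.linalg.norm(W(s,d["at"])-BAY)<.2][:2])
plan(BAY+RB.apply([-.052,0,.055]),(RB*R.from_matrix([[-1,0,0],[0,1,0],[0,0,-1]])).as_matrix(),3)
E
```

```text
35.0 [0.5483 0.3174 0.0956] [ 0.7 -0.  -0.3] 0.07243807013292458
top module [([3.9, 4.2, 3.1], 0.7)]
top bare_end [([-50.1, 3.7, 36.2], 0.73)]
top tongue_tip [([94.1, 4.9, 16.3], 0.88)]
scene module [([0.1, -0.8, 6.3], 0.67)]
scene bare_end [([-49.2, -2.0, 31.8], 0.65)]
scene tongue_tip [([88.9, 3.8, 18.9], 0.95)]
wrist module [([-5.3, -3.8, 1.3], 0.77)]
wrist bare_end [([-46.8, 2.8, 35.1], 0.92)]
wrist tongue_tip []
at [0.5486 0.3175 0.0956] rot/row [ 0.17 -1.81 -0.03] | 1.82
[18.2, -0.1, 9.3]
[18.5, -0.0, 8.7]
[18.7, 0.0, 8.1]
```

carry_out([
  [18,0,4,0.2,-1.8,0],
  [18.5,0,4,0.2,-1.8,0],
  [18.7,0,4,0.1,-1.8,0],
  [0,0,0,0,0,0],
  [0,0,0,0,0,0],
  [0,0,0,0,0,0],
  [0,0,0,0,0,0],
  [0,0,5,0,0,0],
  [0,0,5,0,0,0],
  [0,0,0,0,0,0],
], hand=1, squeeze=10)

```text
clock: 36.85
ee_pos: [0.4933, 0.3266, 0.0764]
orientation: [0.085, 0.996, -0.0, -0.001]
wrist_force: [-1.0, -0.8, -0.2]
opening: 0.0008
gripper_force: 0.0
```

```bash
python3 - <<'E'
from h import *
o=get_obs();q=RB.inv().apply(np.array(o["ee_pos"])-BAY)*1000;print(o["clock"],"tcp in bay",q.round(1),np.round(o["wrist_force"],1),o["opening"],R.from_quat(o["orientation"]).as_matrix().round(3)[:,2])
E
```

```text
36.85 tcp in bay [-51.2  -0.4  58.4] [-1.  -0.8 -0.2] 0.0007902635926604763 [-0.002 -0.001 -1.   ]
```

carry_out([
  [0,0,7,0,0,0],
  [0,0,7,0,0,0],
  [0,0,5,0,0,0],
  [0,0,1.5,0,0,0],
  [0,0,1.5,0,0,0],
  [0,0,1.5,0,0,0],
  [0,0,1.5,0,0,0],
  [0,0,1.5,0,0,0],
  [0,0,1.5,0,0,0],
  [0,0,0,0,0,0],
])

```text
clock: 38.1
ee_pos: [0.4937, 0.3272, 0.0499]
orientation: [0.084, 0.996, 0.0, -0.0]
wrist_force: [-2.6, 0.2, 4.2]
opening: 0.0003
gripper_force: 2.2
```

```bash
cat > t.py <<'E'
from h import *
o=get_obs();q=RB.inv().apply(np.array(o["ee_pos"])-BAY)*1000;print(o["clock"],"tcp in bay",q.round(1),np.round(o["wrist_force"],1))
E
python3 t.py
```

```text
38.1 tcp in bay [-50.9   0.2  31.9] [-2.6  0.2  4.2]
```

Contact, at about 4 N. I'll press on in small steps.

carry_out([
  [0,0,1,0,0,0],
  [0,0,1,0,0,0],
  [0,0,1,0,0,0],
  [0,0,1,0,0,0],
  [0,0,1,0,0,0],
  [0,0,0,0,0,0],
  [0,0,0,0,0,0],
  [0,0,0,0,0,0],
  [0,0,0,0,0,0],
  [0,0,0,0,0,0],
])

```text
clock: 39.35
ee_pos: [0.4936, 0.327, 0.0443]
orientation: [0.085, 0.996, 0.0, -0.0]
wrist_force: [-0.4, -0.6, -0.1]
opening: 0.0002
gripper_force: 0.0
```

```bash
python3 t.py
```

```text
39.35 tcp in bay [-50.9   0.   26.3] [-0.4 -0.6 -0.1]
```

The force fell to zero, so it has probably snapped in. I'll press down gently to confirm it is seated.

carry_out([
  [0,0,1,0,0,0],
  [0,0,1,0,0,0],
  [0,0,0.7,0,0,0],
  [0,0,0.7,0,0,0],
  [0,0,0.5,0,0,0],
  [0,0,0,0,0,0],
  [0,0,0,0,0,0],
  [0,0,0,0,0,0],
  [0,0,0,0,0,0],
  [0,0,0,0,0,0],
])

```text
clock: 40.6
ee_pos: [0.4936, 0.327, 0.0414]
orientation: [0.084, 0.996, 0.0, -0.0]
wrist_force: [-2.4, -0.7, 5.8]
opening: 0.0007
gripper_force: 3.4
```

```bash
python3 t.py
```

```text
40.6 tcp in bay [-50.9  -0.   23.4] [-2.4 -0.7  5.8]
```

carry_out([
  [0,0,0.5,0,0,0],
  [0,0,0.5,0,0,0],
  [0,0,0,0,0,0],
  [0,0,0,0,0,0],
  [0,0,0,0,0,0],
  [0,0,0,0,0,0],
  [0,0,0,0,0,0],
  [0,0,0,0,0,0],
  [0,0,0,0,0,0],
  [0,0,0,0,0,0],
])

```text
clock: 41.85
ee_pos: [0.4936, 0.327, 0.0414]
orientation: [0.084, 0.996, 0.0, 0.0]
wrist_force: [-4.7, -1.8, 11.0]
opening: 0.0006
gripper_force: 5.8
```

```bash
python3 t.py
```

```text
41.85 tcp in bay [-50.9   0.   23.4] [-4.7 -1.8 11. ]
```

carry_out([
  [0,0,-5,0,0,0],
  [0,0,-20,0,0,0],
  [-15,0,-40,0,0,0],
  [-35,0,-50,0,0,0],
  [-35,-15,-50,0,0,0],
  [-35,-30,-50,0,0,0],
  [0,0,-10,0,0,0],
  [0,0,0,0,0,0],
  [0,0,0,0,0,0],
  [0,0,0,0,0,0],
])

```text
clock: 43.1
ee_pos: [0.6008, 0.2658, 0.2582]
orientation: [0.084, 0.996, -0.001, -0.001]
wrist_force: [-0.3, 0.5, 0.1]
opening: 0.0009
gripper_force: 0.0
```

```bash
python3 - <<'E'
from h import *
np.set_printoptions(precision=4,suppress=True)
o=get_obs();print(o["clock"],o["ee_pos"],o["wrist_force"])
s=shot("wrist")
I=s["frame"];print([ (W(s,d["at"]).round(3).tolist(),d["score"]) for d in mark_of("module",s)])
for d in regions_of("module",s):
    m=d["pixels"];ys,xs=np.nonzero(m);w=ray(s,(xs.mean(),ys.mean()),.045);q=RB.inv().apply(w-BAY)*1000
    print(d["score"],q.round(1))
    for Y,nm in((0,"new"),(-.1,"fitted")):
        if abs(q[1]-Y*1000)<20 and abs(q[0])<60:
            p0=np.r_[(BAY+RB.apply([0,Y,0]))[:2],BY];p,e,n=fitmod(s,m,p0,.018);r=RB.inv().apply(np.r_[p[:2],.018]-BAY)*1000
            print(nm,r.round(1),"dyaw",p[2]-BY,e,n)
# catches: bright, compare both
g=I.mean(2);h=cv2.cvtColor(I,cv2.COLOR_RGB2HSV)[...,1]
wp=lambda x,y,z:proj(s,BAY+RB.apply(np.array([x,y,z])/1000))
for y in(0,-100):
    c=wp(-76,y,35);u,v=int(c[0]),int(c[1]);P=((g>70)&(h<60))[v-22:v+22,u]
    print(y,c.round(1),g[v-20:v+20,u].astype(int))
E
```

```text
43.1 [0.6008 0.2658 0.2582] [-0.2793  0.5294  0.0507]
[([0.543, 0.312, 0.01], 0.6)]
0.75 [-2.3 -1.1 27. ]
new [0. 0. 0.] dyaw 0.0 544.0 7505
0 [360.7  78.1] [129 100  78  74  73  52  27  17  19  18  16  17 235 254 254 252 252 220
 177 176 177 178 175 176 182 176 174 199 255 255 255 255 255 255 255 255
 255 255 255 255]
-100 [262.2  78.2] [129  83  44  36  36  26  18  15  17  17  19  17 129 180 182 179 157 144
 141 140 142 142 140 142 142 141 162 204 229 233 233 233 233 233 233 232
 233 232 232 232]
```

The plate stopped hard at its seated height. The catch in this bay looks the same, to within a pixel, as the one over the fitted module. Handing in.

```bash
python3 -c "
from bench import *
print(hand_in())"
```

```text
the job is handed in; nothing more can be done
None
```

The long LED module is in the empty bay with its tongue under the lip and the catch snapped back over its end, as far as I could measure, and I handed the job in at about 43 s of the 69 s; no verdict was returned.

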